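# Load a power module into the test box through its spring flaps

### The job

Draw the power module out of the black dock, set it down flat on the tray in front of the test box with its connector end towards the shut spring flaps, and let go of it there. Then take hold of it afresh (the pull fin at its other end is there for this) and push it along the tray, connector first, through the flaps until it is wholly inside and both flaps have swung shut behind it; leave the other things on the bench where they are.

Things in the scene. Friction and masses are not known exactly. Their poses are not given: they have to be found in the camera images.
- module_mid (a point): power module, loose, 0.4 kg, 156 x 60 x 40 mm: finned aluminium block, black connector at one end, thin upright grey pull fin at the other. Point: middle of its length and width, 20 mm above its underside. x axis: from fin to connector; z up. Block: x -42 to +62 mm. At the start it stands flat on the table, fin end inside the dock; about its front half (x > 7 mm) sticks out
- module_nose (a point): connector end of the module: 78 mm along +x from module_mid, 20 mm above the underside, same axes. The connector is 16 mm long, 44 mm wide, and spans 6 to 30 mm above the underside
- module_tail (a point): free end of the module's grey pull fin: 78 mm along -x from module_mid, 20 mm above the underside, same axes. The fin is 36 mm long, 10 mm thick across y and spans 6 to 38 mm above the underside; its middle is 18 mm from here towards the connector
- dock_mouth (a point): dock, fixed: low black sleeve without a floor, 110 mm long, 88 mm wide, 53 mm tall; opening 68 mm wide, 48 mm high. Point: middle of the opening, 20 mm above the table. x axis: straight out of the opening, the way the module is drawn out (its fin is clear after 85 mm); z up
- port (a point): test box, fixed. Point: middle of its doorway (plane of the shut flaps), on the tray top, 6 mm above the table. x axis: into the chamber; z up. The flat rimless tray, 132 mm wide, starts at x = -160 mm and runs level through the doorway (92 mm wide, open above) to the chamber's back wall at x = +220 mm. Side walls 14 mm thick. Nothing stands above the tray in front of the doorway
- cover_edge (a point): middle of the front edge of the clear cover over the rear half of the test box's chamber, 115 mm past the doorway, at the cover's top, 54 mm above the tray (cover 4 mm thick); axes as port. Between the doorway and this edge the chamber is open above (side walls 104 mm apart, 50 mm high), so that fingers holding the fin from above can travel in with it
- flap_left (a joint): steel flap leaf on the doorway's +y side, 44 mm wide, 42 mm tall, hinged upright 46 mm from the middle. 0 shut, grows as it swings into the chamber, to 1.5. A light spring (0.03 N m shut, 0.1 N m wide open) shuts it. The module holds each leaf open at about 1.2; they can close once its fin end is some 45 mm past the doorway
- flap_right (a joint): the other flap leaf, on the -y side; the same, mirrored: 0 shut, up to 1.5 into the chamber
- board: bystander, loose, to be left alone: green circuit board 110 x 90 mm, lying flat; origin under its middle
- spool: bystander, loose, to be left alone: metal solder spool, 62 mm across, 38 mm tall; origin under its middle
- jar: bystander, loose, to be left alone: small amber jar, 54 mm across, 60 mm tall; origin under its middle
- meter: bystander, loose, to be left alone: red hand multimeter 170 x 85 x 34 mm, lying flat; origin under its middle
- screwdriver: bystander, loose, to be left alone: screwdriver 170 mm long; origin under its middle
- pliers: bystander, loose, to be left alone: pliers with red grips, 160 mm long; origin under its middle
Not all that is in view belongs to the job. Leave any blue or yellow look-alike of the part that bears module_mid alone.

How it is judged:
By the outcome, as a careful person would: the job done as asked, in the order asked, and still so for the second after the job is handed in, with the robot touching nothing.
It also fails if it takes over 54 s, if anything falls off the work surface, if the arm or the gripper's body presses on something with over 40 N, if the wrist force passes 120 N, or if a joint passes its speed limit or range.

### The arm

A 7-joint arm with a two-finger parallel gripper is mounted at the origin on the work surface. World frame = base frame: x ahead of the robot, y to its left, z up, the work surface at z = 0. Lengths are in m, angles in rad, forces in N, time in s.
With the tool pointing down it reaches from about 0.4 to 0.9 m from the base axis. Payload 5.5 kg.
Tool frame: the origin (TCP) lies midway between the tips of the shut fingers; the grasp point (between the pads) lies 19 mm behind it (manip.grip_depth is the distance from the TCP to the grasp point, in m); z points along the fingers, y is the line along which they close (so a half turn about z gives the same grasp; the last joint's range is limited). The gripper opens to 92 mm and grips with 3 to 60 N. Pads are 19 mm wide; open, the fingers measure 130 mm over their backs; the gripper's body (75 mm by 190 mm) begins 47 mm behind the grasp point.
Start: joints at [-1.029, 0.501, -0.427, 1.55, 0.221, 1.138, -0.21], TCP at [0.179, 0.625, 0.227] pointing down, gripper open.
Joint ranges: [-2.88, 2.88], [-0.31, 2.03], [-1.54, 1.56], [0.2, 2.42], [-1.41, 4.55], [0.19, 2.02], [-2.57, 2.57]. Speed limits (rad/s): [2.57, 2.57, 3.14, 3.14, 3.14, 3.14, 3.14].

### API

Orientations are given as a unit quaternion [x, y, z, w].
In Python, from bench import manip, effector, viewer gives the robot as it stands. Calls block until the motion is done:
- manip.move_pose(position, orientation): joint-space move of the TCP to a pose.
- manip.servo_line(position, ori=None, vel=0.15): straight line of the TCP; ori=None keeps the orientation; vel is the mean speed in m/s.
- manip.movej(angles): joint-space move.
- effector.open_jaws() and effector.close(f_grip=None): open the fingers fully, or close them until they stop; f_grip is the grip in N (None keeps the last).
- manip.sleep(seconds).
- manip.solve_ik(position, orientation): joint angles nearest the present ones, or None.
- viewer.get_image(name): name is "scene" or "top" or "wrist"; returns the picture (480x640x3 uint8, red, green, blue); there is no depth.
- viewer.get_calibration(name): a dict with "vfov" (degrees; the focal length in pixels is half the picture's height over the tangent of half this angle, whatever the lens; pixels are square), "cx", "cy" (the principal point, pixels), "dist_coeffs" ([k1, k2, p1, p2, k3] as OpenCV has them; the pictures are not rectified), "eye" and "attitude" of the camera in the world. Camera axes: x right, y down, z forward; pixel columns grow to the right and rows downward; lengths in m; the calibration is good to about 2 mm. A picture is of the moment at which its call begins: read the wrist's pose just before it. get_calibration takes no time and is no camera call; for the wrist camera it gives the pose at the moment of the call.
A pose or a line that the arm cannot do raises manip.PlanningError and nothing moves.
- manip.hand_in(): hands the job in; it is judged then, once.
Readings, each from a call of its own:
- manip.current_clock(): time.
- manip.current_q(): joint angles.
- manip.current_joint_velocities(): joint speeds.
- manip.current_tau(): joint torques, N m.
- manip.current_tool_pos(): TCP position.
- manip.current_tcp_rot(): TCP orientation.
- manip.current_force(): force on the tool from outside, world axes, zero at the start.
- manip.current_wrist_torque(): the same for the moment, N m.
- manip.current_finger_gap(): finger opening in m.
- manip.current_gripper_force(): force on a finger pad.
Only numpy, scipy, OpenCV 4.12 (cv2) and the standard library are available. Lean on these libraries where they do the work, as an engineer would, in place of code of your own. Each camera call takes 0.05 s, during which the arm holds its last target. There are 200 camera calls.

## Working session

There is one attempt and no reset: what is moved stays moved. The work goes in short steps, each a Python script; the robot and the scene stay as the last script left them, time stands still between calls to the robot, and variables do not carry over. Pictures are saved under pics/ and viewed, at most 10 in all, crops included, and the job is handed in when it is done.

```bash
mkdir -p pics
cat > h.py <<'E'
import numpy as np, cv2
from bench import manip, effector, viewer
from scipy.spatial.transform import Rotation as R
def cal(n):
    c=viewer.get_calibration(n); f=240/np.tan(np.radians(c["vfov"])/2)
    K=np.array([[f,0,c["cx"]],[0,f,c["cy"]],[0,0,1]]); a=np.array(c["attitude"],float)
    Rm=a if a.shape==(3,3) else R.from_quat(a).as_matrix()
    return K,np.array(c["dist_coeffs"],float),np.array(c["eye"]),Rm
def ray(px,c,z):
    K,d,e,Rm=c
    u=cv2.undistortPointsIter(np.array(px,float).reshape(-1,1,2),K,d,None,None,(3,50,1e-9)).reshape(-1,2)
    w=np.c_[u,np.ones(len(u))]@Rm.T
    return e+w*((z-e[2])/w[:,2:])
def proj(P,c):
    K,d,e,Rm=c
    rv=cv2.Rodrigues(Rm.T)[0]
    return cv2.projectPoints(np.array(P,float).reshape(-1,1,3),rv,-Rm.T@e,K,d)[0].reshape(-1,2)
def snap(n,f):
    c=cal(n); im=viewer.get_image(n); cv2.imwrite("pics/"+f,im[:,:,::-1]); return im,c
def down(yaw): # tool z down, tool y (closing line) at angle yaw+90 => tool x along yaw
    x=np.array([np.cos(yaw),np.sin(yaw),0]); z=np.array([0,0,-1.]); return R.from_matrix(np.c_[x,np.cross(z,x),z]).as_quat()
E
python3 - <<'E'
from h import *
for n in("top","scene"):
    im,c=snap(n,n+"0.png"); print(n,viewer.get_calibration(n))
print(manip.current_clock(),manip.current_tcp_rot(),manip.grip_depth)
E
```

```text
top {'vfov': 50.3577845797656, 'cx': 320.4760996769754, 'cy': 233.89690632346944, 'dist_coeffs': array([0.0358392, 0.       , 0.       , 0.       , 0.       ]), 'eye': array([0.31473399, 0.06102879, 1.18652835]), 'attitude': array([-0.69374819,  0.71385346, -0.06075215,  0.07372828])}
scene {'vfov': 57.558472258464235, 'cx': 318.0515254501556, 'cy': 235.33173318482645, 'dist_coeffs': array([0.01379036, 0.        , 0.        , 0.        , 0.        ]), 'eye': array([ 1.08253159, -0.64630159,  0.84577975]), 'attitude': array([ 0.86453585,  0.2860774 , -0.14118861, -0.38833395])}
0.1 [ 1.38924500e-01  9.90302572e-01 -8.80105050e-04 -1.57998114e-04] 0.0188
```

View pics/top0.png

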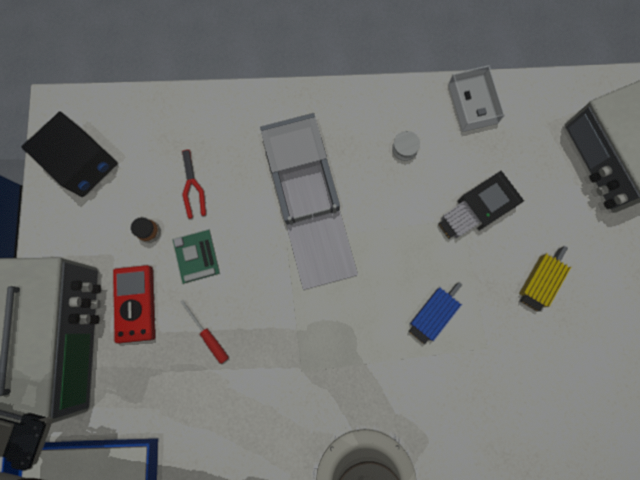

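View pics/scene0.png

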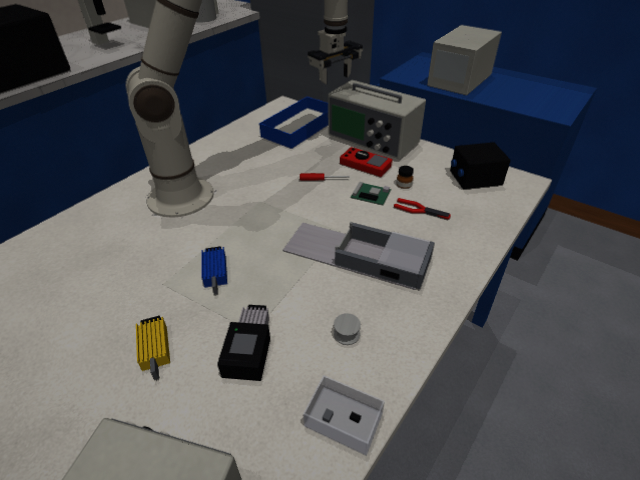

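Candidates for the module: the silver finned block in the black dock at top (460,218), the blue look-alike at (435,314) and the yellow one at (545,278). I choose the silver one in the dock. The test box has its tray end at (323,268) and its flaps at (313,217). Next is a close crop of both.

Run:
```python
import cv2,numpy as np
im=cv2.imread("pics/top0.png")
a=cv2.resize(im[165:245,430:530],(400,320),interpolation=3)
a=cv2.resize(im[165:245,430:530],(500,400),interpolation=3)
b=cv2.resize(im[105:295,255:365],(300,518),interpolation=3)
o=np.zeros((520,800,3),np.uint8);o[:400,:500]=a;o[:518,500:]=b
cv2.imwrite("pics/crop1.png",cv2.convertScaleAbs(o,alpha=1.3))
```

```text
(no output)
```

View pics/crop1.png

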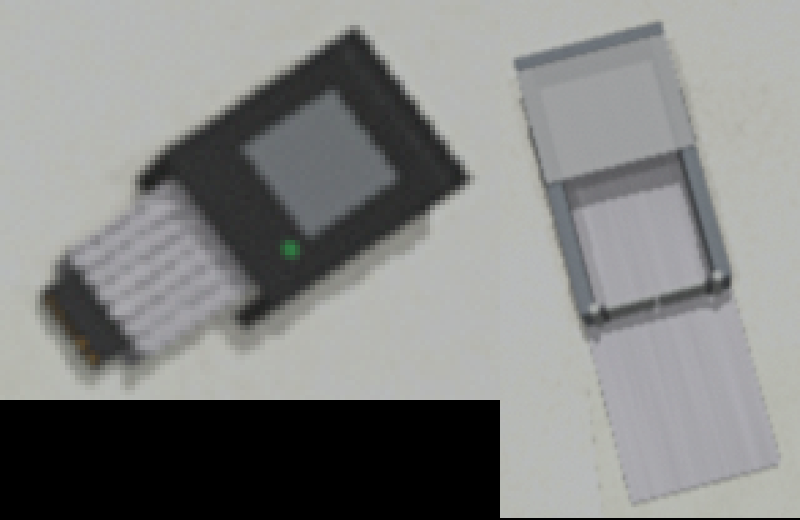

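The crop confirms it: a silver block with its connector at (439-449, 224-238) sticks out of the black dock. The tray front corners are at about (303.4,289.5) and (357.3,274.8), with the flap line just above.

Run:
```python
from h import *
c=cal("top"); np.set_printoptions(precision=4,suppress=True)
A=lambda l:[(430+x/5,165+y/5) for x,y in l]
B=lambda l:[(255+(x-500)/2.727,105+y/2.727) for x,y in l]
d=ray(A([(355,28),(468,180)]),c,.053); print("dock back",d,np.linalg.norm(d[0]-d[1]))
m=ray(A([(70,256),(130,360)]),c,.040);print("block front",m,np.linalg.norm(m[0]-m[1]))
m=ray(A([(42,292),(95,366)]),c,.030);print("conn front",m,np.linalg.norm(m[0]-m[1]))
t=ray(B([(632,503),(779,463)]),c,.006);print("tray front",t,np.linalg.norm(t[0]-t[1]))
t=ray(B([(590,312),(722,280)]),c,.05);print("posts",t)
t=ray(B([(516,68),(661,26)]),c,.056);print("back",t,np.linalg.norm(t[0]-t[1]))
K=cal("wrist"); p=manip.current_tool_pos(); q=R.from_quat(manip.current_tcp_rot())
print("wrist cam in tool",q.inv().apply(K[2]-p),(q.inv().as_matrix()@K[3]), K[0])
```

```text
dock back [[ 0.6684 -0.3378  0.053 ]
 [ 0.5952 -0.3815  0.053 ]] 0.08523300437832766
block front [[ 0.5686 -0.2042  0.04  ]
 [ 0.5195 -0.2277  0.04  ]] 0.05442163459489698
conn front [[ 0.5543 -0.1926  0.03  ]
 [ 0.519  -0.2142  0.03  ]] 0.041376435314337656
tray front [[ 0.4134  0.1226  0.006 ]
 [ 0.4437 -0.003   0.006 ]] 0.1291611890143123
posts [[0.5701 0.1523 0.05  ]
 [0.5941 0.041  0.05  ]]
back [[0.7859 0.2123 0.056 ]
 [0.82   0.0865 0.056 ]] 0.13035581098541785
wrist cam in tool [ 0.0818  0.0012 -0.1582] [[ 0.0004 -0.9536 -0.3011]
 [ 1.      0.0004  0.0001]
 [-0.     -0.3011  0.9536]] [[423.2656   0.     315.3441]
 [  0.     423.2656 238.014 ]
 [  0.       0.       1.    ]]
```

Run:
```python
from h import *
p=manip.current_tool_pos(); q=manip.current_tcp_rot()
manip.servo_line([p[0],p[1],.30],vel=.3)
md=np.radians(121.3); M=np.array([.577,-.270]); um=np.array([np.cos(md),np.sin(md)])
manip.move_pose([*(M+.036*um),.16],down(md)); print(manip.current_clock(),manip.current_tool_pos())
im,c=snap("wrist","w1.png"); np.save("w1.npy",np.array([*c],dtype=object),allow_pickle=True)
```

```text
3.8167 [ 0.55884637 -0.23814691  0.15999064]
```

View pics/w1.png

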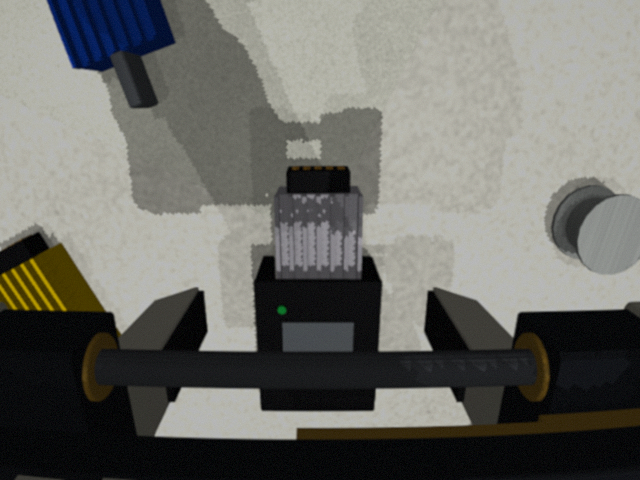

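The wrist view shows the connector's front top edge at (288-350,168), the block front at (276-361,~193) and the dock top front edge at (259-379,258). The part is square to the hand.

Run:
```python
from h import *
np.set_printoptions(precision=4,suppress=True)
c=np.load("w1.npy",allow_pickle=True); c=tuple(np.array(a,float) for a in c)
for nm,px,z in(("conn",[(288,168),(350,168)],.03),("block front",[(276,194),(361,194)],.04),("block at dock",[(275,277),(361,277)],.04),("dock front top",[(259,258),(379,258)],.053)):
    r=ray(px,c,z); d=r[1]-r[0]; print(nm,r[:,:2].ravel(),"mid",r.mean(0)[:2],"w",np.linalg.norm(d),"yaw",np.degrees(np.arctan2(d[1],d[0]))+90)
```

```text
conn [ 0.5221 -0.2118  0.5581 -0.1898] mid [ 0.5401 -0.2008] w 0.0422003675783017 yaw 121.43736095066585
block front [ 0.5239 -0.2294  0.5724 -0.1998] mid [ 0.5481 -0.2146] w 0.05683596712141251 yaw 121.42926818383155
block at dock [ 0.5531 -0.2818  0.6053 -0.25  ] mid [ 0.5792 -0.2659] w 0.06116338535895514 yaw 121.41031705677946
dock front top [ 0.5354 -0.2701  0.6039 -0.2283] mid [ 0.5697 -0.2492] w 0.08021316855561235 yaw 121.4132175243068
```

Run:
```python
from h import *
np.set_printoptions(precision=4,suppress=True)
md=np.radians(121.3); um=np.array([np.cos(md),np.sin(md)]); M=np.array([.580,-.267])
g=M+.034*um
manip.servo_line([*g,.05],down(md),vel=.2)
manip.servo_line([*g,.0085],vel=.08); print("F",manip.current_force())
effector.close(40); print("gap",manip.current_finger_gap(),manip.current_gripper_force(),manip.current_clock())
manip.servo_line([*(g+.10*um),.0085],vel=.1); print("F",manip.current_force(),manip.current_finger_gap())
manip.servo_line([*(g+.10*um),.13],vel=.2)
bx=np.radians(13.5); P=np.array([.584,.097]); ub=np.array([np.cos(bx),np.sin(bx)])
manip.move_pose([*(P-.056*ub),.13],down(bx)); print(manip.current_clock(),manip.current_finger_gap(),manip.current_tool_pos())
im,c=snap("wrist","w2.png"); np.save("w2.npy",np.array([*c],dtype=object),allow_pickle=True)
```

```text
F [ 0.1769  0.5669 -0.8605]
gap 0.0595968055642486 40.000160336494446 5.8417
F [-2.4285  2.4906  6.6626] 0.05959560914221337
9.5583 0.05985216277677447 [0.5294 0.0833 0.1297]
```

View pics/w2.png

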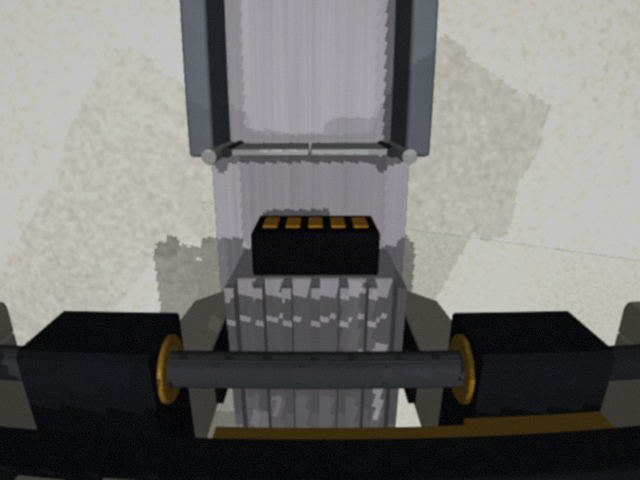

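The module is held square. The connector front top edge is at (260-375,217), the hinge posts at (209,157) and (410,157), and the flap meeting gap at (311,148).

Run:
```python
from h import *
np.set_printoptions(precision=4,suppress=True)
c=np.load("w2.npy",allow_pickle=True); c=tuple(np.array(a,float) for a in c)
im=cv2.imread("pics/w2.png")
tcp=np.array([.5294,.0833]); b=np.radians(13.5); T=np.array([[np.cos(b),np.sin(b)],[-np.sin(b),np.cos(b)]])
for nm,px,z in(("posts",[(209,156),(410,156)],.05),("flaptop",[(232,149),(388,149)],.049),("gap",[(311,148),(311,151)],.049),("wall top outer L",[(181,0),(190,155)],.056),("wall outer R",[(438,0),(431,152)],.056),("tray edges",[(216,200),(408,200)],.006),("conn top front",[(260,217),(375,217)],.1515-.0002),("conn/block bottom",[(253,273),(378,273)],.1513)):
    r=ray(px,c,z)[:,:2]; d=r[1]-r[0]; print(nm,r.ravel(),"mid",r.mean(0),"w",np.linalg.norm(d),"ang",np.degrees(np.arctan2(d[1],d[0])),"rel",((r-tcp)@T.T).ravel())
```

```text
posts [0.5693 0.1551 0.5955 0.0456] mid [0.5824 0.1003] w 0.1126216658749782 ang -76.51482399850384 rel [ 0.0555  0.0605  0.0555 -0.0521]
flaptop [0.5759 0.1433 0.5962 0.0585] mid [0.586  0.1009] w 0.08721191550054165 ang -76.5138108952716 rel [ 0.0592  0.0475  0.0592 -0.0397]
gap [0.5866 0.1004 0.5849 0.1   ] mid [0.5858 0.1002] w 0.001658863024187281 ang -166.63588128244695 rel [0.0596 0.0033 0.0579 0.0033]
wall top outer L [0.6452 0.182  0.5685 0.1641] mid [0.6068 0.1731] w 0.07877142887372848 ang -166.90036577620066 rel [0.1356 0.0689 0.0569 0.0695]
wall outer R [0.6754 0.0555 0.6008 0.0364] mid [0.6381 0.046 ] w 0.0770145438091757 ang -165.663083907933 rel [ 0.1355 -0.0611  0.0585 -0.0622]
tray edges [0.5334 0.1549 0.564  0.0274] mid [0.5487 0.0912] w 0.1311548201230152 ang -76.49545664492548 rel [ 0.0206  0.0687  0.0206 -0.0624]
conn top front [0.5703 0.1131 0.5793 0.0757] mid [0.5748 0.0944] w 0.038402700828610276 ang -76.4855400032868 rel [ 0.0467  0.0194  0.0468 -0.019 ]
conn/block bottom [0.55   0.1115 0.5602 0.0692] mid [0.5551 0.0903] w 0.043574643032731335 ang -76.49255148358654 rel [ 0.0266  0.0226  0.0266 -0.0209]
```

Run:
```python
from h import *
np.set_printoptions(precision=4,suppress=True)
bx=np.radians(13.5); P=np.array([.585,.1002]); ub=np.array([np.cos(bx),np.sin(bx)])
g=P-.0545*ub
manip.servo_line([*g,.05],down(bx),vel=.15)
manip.servo_line([*g,.0148],vel=.06); print("F",manip.current_force())
effector.open_jaws(); print(manip.current_finger_gap(),manip.current_force(),manip.current_clock())
manip.servo_line([*g,.11],vel=.2)
f=P-.157*ub
manip.servo_line([*f,.13],vel=.2); print(manip.current_clock(),manip.current_tool_pos())
im,c=snap("wrist","w3.png"); np.save("w3.npy",np.array([*c],dtype=object),allow_pickle=True)
```

```text
F [-4.2728  1.0222  3.9697]
0.09191868365463822 [-0.8812  0.8202  0.6452] 11.7417
13.0417 [0.4333 0.0642 0.1299]
```

View pics/w3.png

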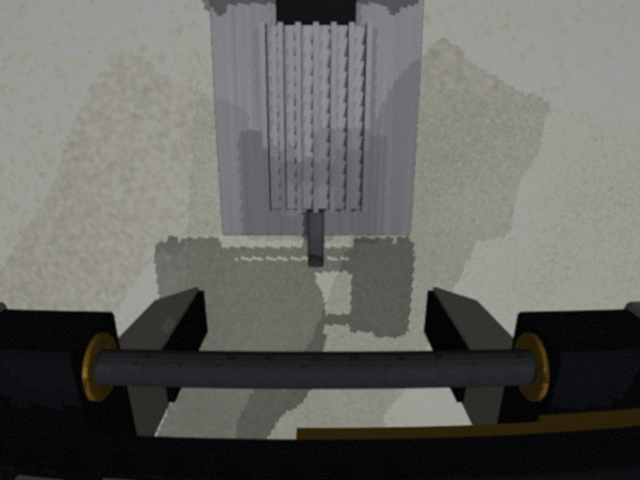

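The module is free and flat on the tray, square to it. The fin end is at (316,266), the block rear at (270-363,211) and the tray front edge at (222-411,236).

Run:
```python
from h import *
np.set_printoptions(precision=4,suppress=True)
c=np.load("w3.npy",allow_pickle=True); c=tuple(np.array(a,float) for a in c)
b=np.radians(13.5); T=np.array([[np.cos(b),np.sin(b)],[-np.sin(b),np.cos(b)]]); P=np.array([.585,.1002])
for nm,px,z in(("fin end",[(309,265),(324,265)],.044),("block rear",[(270,211),(363,211)],.046),("block front",[(266,26),(371,26)],.046),("tray front",[(222,236),(411,236)],.006)):
    r=(ray(px,c,z)[:,:2]-P)@T.T; print(nm,r.ravel(),r.mean(0))
print((manip.current_tool_pos()[:2]-P)@T.T)
```

```text
fin end [-0.168   0.0052 -0.168  -0.004 ] [-0.168   0.0006]
block rear [-0.1332  0.0281 -0.1332 -0.0267] [-0.1332  0.0007]
block front [-0.032   0.0277 -0.0319 -0.028 ] [-0.032  -0.0002]
tray front [-0.1611  0.0668 -0.1609 -0.0658] [-0.161   0.0005]
[-0.1555  0.0002]
```

Run:
```python
from h import *
np.set_printoptions(precision=4,suppress=True)
bx=np.radians(13.5); P=np.array([.585,.1002]); ub=np.array([np.cos(bx),np.sin(bx)]); n=np.array([-ub[1],ub[0]])
L=lambda x,z,v,y=0.:manip.servo_line([*(P+x*ub+y*n),z],down(bx),vel=v)
L(-.157,.06,.2,.0006); L(-.157,.015,.08,.0006); print(manip.current_force())
effector.close(40); print("gap",manip.current_finger_gap(),manip.current_force(),manip.current_clock())
for x in(-.12,-.09,-.055,-.023):
    L(x,.015,.06); print(x,manip.current_force(),manip.current_finger_gap())
effector.open_jaws(); print("open",manip.current_finger_gap(),manip.current_force(),manip.current_clock())
L(-.023,.03,.1);
im,c=snap("wrist","w4.png"); np.save("w4.npy",np.array([*c],dtype=object),allow_pickle=True)
```

```text
[-0.0543 -0.1712 -0.0491]
gap 0.009537561084003842 [0.6873 0.6185 1.1401] 15.5333
-0.12 [-28.2062  -6.1159  35.8612] 0.010085338524727485
-0.09 [-3.2439 -1.7739 -6.2156] 0.009798757040228012
-0.055 [ 3.8144  1.3047 -6.0007] 0.010111352821110921
-0.023 [ 3.4173  0.7459 -6.1473] 0.010262445714945605
open 0.09160344742112425 [ 0.0421 -0.6142  0.8999] 19.7083
```

View pics/w4.png

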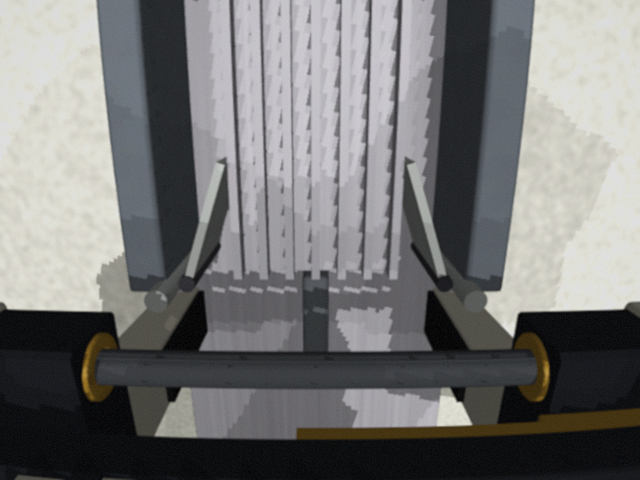

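Both flaps are held open by the block. The block rear edge is at (234-398,277) and the fin is at (316,310), with the fingers open around it. I'm checking where the tail is now.

Run:
```python
from h import *
np.set_printoptions(precision=4,suppress=True)
c=np.load("w4.npy",allow_pickle=True); c=tuple(np.array(a,float) for a in c)
b=np.radians(13.5); T=np.array([[np.cos(b),np.sin(b)],[-np.sin(b),np.cos(b)]]); P=np.array([.585,.1002])
for nm,px,z in(("block rear",[(234,276),(398,276)],.046),("fin sides",[(303,320),(328,320)],.044),("posts",[(155,298),(476,298)],.05),("wall ends",[(130,290),(502,290)],.056)):
    r=(ray(px,c,z)[:,:2]-P)@T.T; print(nm,r.ravel(),r.mean(0))
print((manip.current_tool_pos()[:2]-P)@T.T)
```

```text
block rear [ 0.0005  0.0307  0.0005 -0.0295] [0.0005 0.0006]
fin sides [-0.0186  0.0056 -0.0186 -0.004 ] [-0.0186  0.0008]
posts [-0.0068  0.0598 -0.0067 -0.0582] [-0.0067  0.0008]
wall ends [-0.0009  0.066  -0.0008 -0.0648] [-0.0009  0.0006]
[-0.0225  0.0001]
```

Run:
```python
from h import *
np.set_printoptions(precision=4,suppress=True)
bx=np.radians(13.5); P=np.array([.585,.1002]); ub=np.array([np.cos(bx),np.sin(bx)]); n=np.array([-ub[1],ub[0]])
L=lambda x,z,v,y=.0006:manip.servo_line([*(P+x*ub+y*n),z],down(bx),vel=v)
L(-.023,.075,.2); L(-.068,.075,.2); effector.close(10); print(manip.current_finger_gap())
L(-.068,.016,.15); print(manip.current_force())
for x in(-.035,.0,.02,.035,.0455):
    L(x,.016,.06); print(x,manip.current_force())
print(manip.current_clock())
L(.0455,.13,.15); manip.sleep(.3); print(manip.current_force(),manip.current_clock())
im,c=snap("wrist","w5.png"); np.save("w5.npy",np.array([*c],dtype=object),allow_pickle=True)
```

```text
0.00040675049449384766
[-0.0096 -0.9267  0.1031]
-0.035 [-7.0748 -1.7951  4.9562]
0.0 [-1.4042  1.359  -0.7933]
0.02 [-5.2782 -0.6792 -1.031 ]
0.035 [-0.0865  0.0824 -1.4243]
0.0455 [-0.2535 -0.0398 -1.084 ]
25.425
[ 0.2744  0.1434 -0.1987] 26.6333
```

View pics/w5.png

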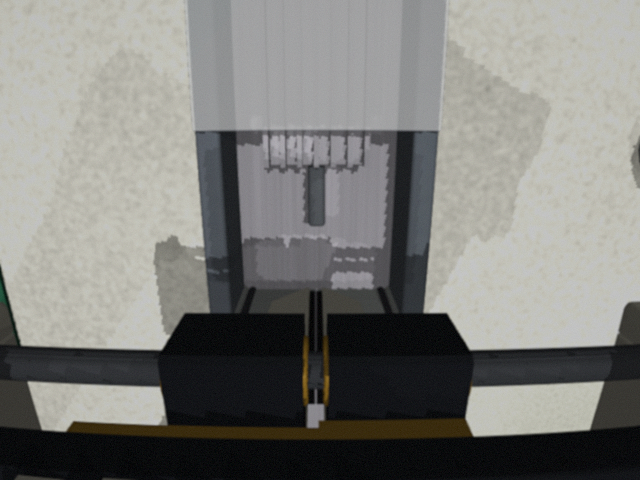

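The module is in the chamber. The fin end is at (316,224) and the block rear at (264-365,165), under the cover edge. I'm now measuring it and backing off to see the flaps.

Run:
```python
from h import *
np.set_printoptions(precision=4,suppress=True)
c=np.load("w5.npy",allow_pickle=True); c=tuple(np.array(a,float) for a in c)
bx=np.radians(13.5); T=np.array([[np.cos(bx),np.sin(bx)],[-np.sin(bx),np.cos(bx)]]); P=np.array([.585,.1002])
for nm,px,z in(("block rear",[(264,166),(365,166)],.046),("fin end",[(308,224),(325,224)],.044),("cover",[(196,131),(439,131)],.06)):
    r=(ray(px,c,z)[:,:2]-P)@T.T; print(nm,r.ravel(),r.mean(0))
ub=T[0]
manip.servo_line([*(P-.08*ub),.16],down(bx),vel=.2); print(manip.current_clock())
im,c=snap("wrist","w6.png"); t,_=snap("top","t6.png"); s,_=snap("scene","s6.png")
o=np.zeros((480,800,3),np.uint8); o[:,:440]=im[:,100:540]; o[:240,440:800]=cv2.resize(t[90:300,180:495],(360,240)); o[240:480,440:800]=cv2.resize(s[200:310,270:435],(360,240))
cv2.imwrite("pics/c6.png",o[:,:,::-1])
```

```text
block rear [ 0.0942  0.0307  0.0942 -0.0268] [0.0942 0.0019]
fin end [ 0.0593  0.0058  0.0593 -0.0043] [0.0593 0.0007]
cover [ 0.115   0.0645  0.115  -0.0639] [0.115  0.0003]
27.475
```

View pics/c6.png

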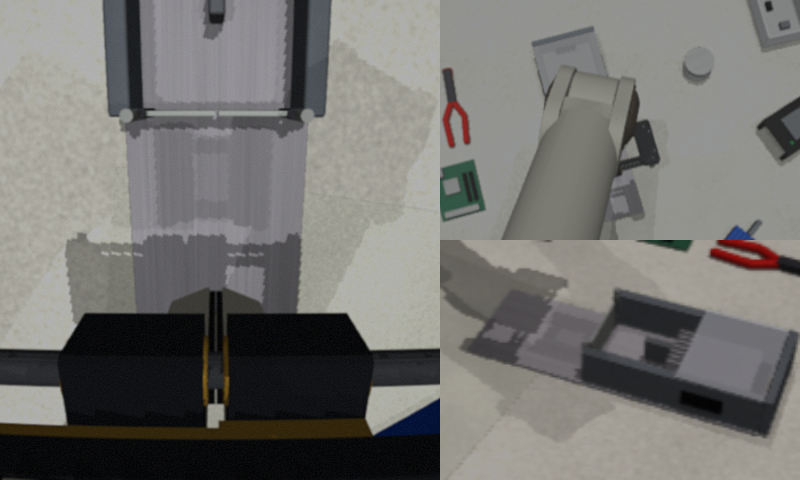

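Both flaps lie shut in one straight line at crop (130-305,113). The fin end is 59 mm past the doorway, inside the chamber. The bystanders in view look unmoved and the hand is clear.

```bash
python3 -c "
from h import *
print(manip.hand_in())"
```

```text
the job is handed in; nothing more can be done
None
```

The job is handed in: the module is wholly inside the test box with both flaps shut behind it, and the fin was held while it went through the flaps, but the last 90 mm or so was pushed with closed fingers because the jaws only open fully and would have hit the chamber walls.

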